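# Put the phone's camera and loudspeaker into the parts tray

### The arm

A 7-joint arm with a two-finger parallel gripper is mounted at the origin on the work surface. World frame = base frame: x ahead of the robot, y to its left, z up, the work surface at z = 0. Lengths are in m, angles in degrees, forces in N, time in s.
With the tool pointing down it reaches from about 0.425 to 0.875 m from the base axis. Payload 4.7 kg.
Tool frame: the origin (TCP) lies midway between the tips of the shut fingers; the grasp point (between the pads) lies 19 mm behind it (env.grip_point_offset is the distance from the TCP to the grasp point, in m); z points along the fingers, y is the line along which they close (so a half turn about z gives the same grasp; the last joint's range is limited). The gripper opens to 87 mm and grips with 3 to 60 N. Pads are 19 mm wide; open, the fingers measure 117 mm over their backs; the gripper's body (75 mm by 190 mm) begins 51 mm behind the grasp point.
Start: joints at [0.808, 18.392, -4.016, 83.108, 1.295, 78.541, -3.26], TCP at [0.65, -0, 0.223] pointing down, gripper open.
Joint ranges: [-163.93, 163.93], [-17.29, 119.83], [-79.2, 71.16], [3.27, 140.29], [-89.18, 269.18], [5.43, 117.66], [-154.24, 154.24]. Speed limits (degrees/s): [147.25, 147.25, 180, 180, 180, 180, 180].

### API

Orientations are given as [roll, pitch, yaw] about the fixed x, y, z axes, in that order (R = Rz(yaw) Ry(pitch) Rx(roll)).
In Python, from cell import env gives the robot as it stands.
- The arm moves only by the shell command python3 -m jog 'ROWS' [FORCE]. ROWS is JSON, a list of rows, each a list of 7 numbers: the shift along the tool's x, y, z in m, then the turn, a rotation vector about the tool's x, y, z in rad, then the finger opening in m, from 0 to 0.087. A call has 1 to 12 rows; each row shifts and turns the commanded pose from where the row before left it, along the tool's axes as they then stand; what a row does not reach is not made up. A row lasts 1/12 s, in which the tool goes at most 41.7 mm and 7.16 degrees, less where a joint would pass 70% of its speed; a pose out of reach is approached as far as the arm can. A call is refused whole if a number of a shift passes 0.0417 or a number of a turn 0.125, either way. A call with a gripper value outside its range is refused whole. The fingers move at their own pace and stop on an object; FORCE is the grip in N (left out, the last holds). Time passes only in rows, so rows that do not move let the fingers close. It gives the time, the measured TCP pose, the force, the opening and the grip force at its end, in the units of the state.
- env.get_obs(): the state, without advancing time (a new reading comes with each control period).
- env.read_camera(name): name is "scene" or "side" or "wrist"; returns the picture (480x640x3 uint8, blue, green, red); there is no depth.
- env.get_calibration(name): a dict with "fov_y" (degrees; the focal length in pixels is half the picture's height over the tangent of half this angle, whatever the lens; pixels are square), "cx", "cy" (the principal point, pixels), "pose" (4x4, takes a point from camera to world coordinates). Camera axes: x right, y up, looking along -z (the intrinsics and any distortion apply to the point x, -y, -z); pixel columns grow to the right and rows downward; lengths in m; the calibration is good to about 2 mm. A picture is of the moment at which its call begins: read the wrist's pose just before it. get_calibration takes no time and is no camera call; for the wrist camera it gives the pose at the moment of the call.
- env.sign_off(): hands the job in; it is judged then, once.
The state is a dict: "time_s": time; "qpos": joint angles; "joint_velocities": joint speeds; "effort": joint torques, N m; "tool_pos": TCP position; "tool_rot": TCP orientation; "force": force on the tool from outside, world axes, zero at the start; "wrist_torque": the same for the moment, N m; "grip_width": finger opening in m; "grasp_force": force on a finger pad.
Only numpy, scipy, OpenCV 4.12 (cv2) and the standard library are available. Lean on these libraries where they do the work, as an engineer would, in place of code of your own. Each camera call takes 0.05 s, during which the arm holds its last target. There are 200 camera calls.

### The job

Two parts taken out of the opened phone are still lying about on the repair mat: the large square camera module and the long black loudspeaker. Put the camera into the empty square pocket of the light grey parts tray and the loudspeaker into its long pocket, each lying flat on the pocket's floor, right side up as it lies now. They are delicate, so bring each one down close to its pocket before you let go.

Things in the scene. Friction and masses are not known exactly. Their poses are not given: they have to be found in the camera images.
- camera: The large camera module: square steel body 28 x 28 x 9 mm high with a black top and a round black lens barrel (21 mm across) 5 mm higher; about 18 g. Origin: centre of its underside; x, y along its sides, z up. Lies flat, lens up, on the mat (top 3 mm above the work surface). Not wanted: a smaller camera (17 mm square) and a flat steel plate (34 x 28 x 5 mm); these parts lie 90 mm or more apart.
- speaker: The loudspeaker: an oblong black plastic box 56 x 20 mm and 9 mm high with a narrow steel grille in its top; about 15 g. Origin: centre of its underside; x along its 56 mm length, y across its 20 mm width, z up. It lies flat on the mat, grille up.
- square_pocket (a point): Centre of the floor of the square pocket (50 x 50 mm, 10 mm deep) in the light grey parts tray (116 x 94 mm, fixed on the mat); x, y along the pocket's sides, z up. All pocket floors are 7 mm, the tray's rim 17 mm, above the work surface; walls 8 mm thick. Beside it are the long pocket and a narrow strip pocket (50 x 20 mm) holding screws.
- long_pocket (a point): Centre of the floor of the long pocket (42 x 78 mm, 10 mm deep) in the same tray; x across its 42 mm width, y along its 78 mm length, z up.
There are look-alikes about, which are no part of the job. Leave any green or white look-alike of the camera alone.

How it is judged (in metres and radians):
At the end, for the whole second after the job is handed in: The large camera module lies in the square pocket and the loudspeaker in the long pocket: each one's underside centre within 18 mm of the pocket's centre across and less than 4 mm above or 3 mm below its floor, within 10 degrees of flat with its top up, released and at rest (under 0.02 m/s) (horizontal distance between camera and square_pocket below 0.018 m and z of camera in the frame of square_pocket between -0.003 and 0.004 m and angle between each of camera, speaker's own z axis and vertical below 0.175 rad and linear speed of each of camera, speaker below 0.02 m/s and horizontal distance between speaker and long_pocket below 0.018 m and z of speaker in the frame of long_pocket between -0.003 and 0.004 m); the robot touches nothing.
It fails at once if the camera falls freely from more than about 4 cm (faster than 0.9 m/s) (linear speed of camera above 0.9 m/s and contact force between camera and anything else below 0.01 N).
It fails at once if the loudspeaker falls freely from more than about 4 cm (faster than 0.9 m/s) (linear speed of speaker above 0.9 m/s and contact force between speaker and anything else below 0.01 N).
It also fails if it takes over 48 s, if anything falls off the work surface, if the arm or the gripper's body presses on something with over 40 N, if the wrist force passes 120 N, or if a joint passes its speed limit or range.

## Working session

There is one attempt and no reset: what is moved stays moved. The work goes in short steps, Python scripts to look and compute and a shell command to move; the robot and the scene stay as the last step left them, time stands still between calls to the robot, and variables do not carry over. Pictures are saved under pics/ and viewed, at most 12 in all, crops included, and the job is handed in when it is done.

```bash
mkdir -p pics; ls
python3 - <<'E'
from cell import env
import cv2
for n in ["scene","side","wrist"]:
    c=env.get_calibration(n); print(n,c)
    cv2.imwrite(f"pics/{n}0.png",env.read_camera(n))
o=env.get_obs();print(o)
E
```

```text
pics
scene {'fov_y': 44.70033638378329, 'cx': 328.0202136548308, 'cy': 242.55565531020187, 'pose': array([[ 0.84502443, -0.40318005,  0.35125425,  0.79689003],
       [ 0.53472362,  0.634572  , -0.55802243, -0.50490039],
       [ 0.0020874 ,  0.65936653,  0.75181874,  0.72447115],
       [ 0.        ,  0.        ,  0.        ,  1.        ]])}
side {'fov_y': 56.43380272267726, 'cx': 329.1311998820544, 'cy': 237.22156458826547, 'pose': array([[-0.77654696,  0.49680653, -0.38750239,  0.25128635],
       [-0.63001758, -0.6051882 ,  0.48664679,  0.31012532],
       [ 0.00725743,  0.6220374 ,  0.7829539 ,  0.59834339],
       [ 0.        ,  0.        ,  0.        ,  1.        ]])}
wrist {'fov_y': 61.91867451982345, 'cx': 321.4860706740825, 'cy': 243.79341687893017, 'pose': array([[ 9.99999270e-01, -6.42814169e-04,  1.02354696e-03,
         6.49873331e-01],
       [ 3.68794792e-04,  9.68738744e-01,  2.48082871e-01,
         6.62785025e-02],
       [-1.15102078e-03, -2.48082312e-01,  9.68738273e-01,
         3.83727537e-01],
       [ 0.00000000e+00,  0.00000000e+00,  0.00000000e+00,
         1.00000000e+00]])}
{'time_s': 0.15, 'qpos': array([ 0.80721845, 18.43068862, -4.01578545, 83.15752601,  1.29401798,
       78.54192739, -3.26143359]), 'joint_velocities': array([-0.01364706, -0.04299662, -0.02534787, -0.15968555, -0.0394467 ,
        0.08548709,  0.05524866]), 'effort': array([ 2.16972071e-04, -4.91794288e+01, -4.04079035e-01, -3.12878716e+01,
       -6.39387709e-02,  4.04033612e-02,  9.90178205e-05]), 'tool_pos': array([ 6.49584666e-01, -3.11664384e-05,  2.21708667e-01]), 'tool_rot': array([-1.79915021e+02,  3.99832489e-03,  9.00007604e+01]), 'force': array([-1.12127623, -0.04570014,  1.29144211]), 'wrist_torque': array([-0.02646591,  0.00828664,  0.01384431]), 'grasp_force': 0.0, 'grip_width': 0.08716144491064223}
```

View pics/scene0.png

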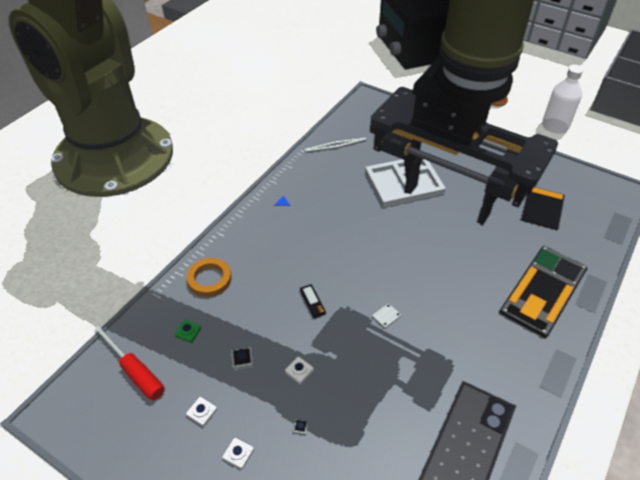

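View pics/wrist0.png

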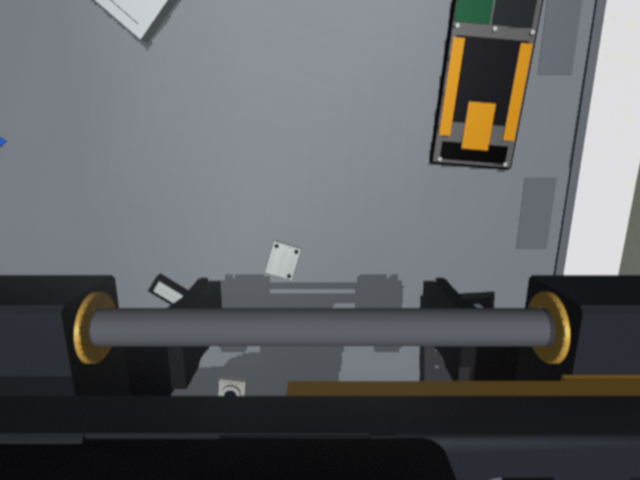

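The scene view shows the tray at about (405,183) and the loudspeaker at (313,300). There are six camera-like parts: green (187,330), black-topped (241,357), light grey (299,370), white (201,411), white (238,453) and small black (301,427). The black-topped one at (241,357) fits best, so I'll confirm it in an enlarged crop and look at the tray the same way.

```bash
cat > h.py <<'E'
import numpy as np,cv2
from cell import env
def px2w(n,uv,z,c=None):
    c=c or env.get_calibration(n); f=240/np.tan(np.radians(c["fov_y"]/2)); P=c["pose"]
    uv=np.atleast_2d(np.array(uv,float))
    d=np.c_[(uv[:,0]-c["cx"])/f,-(uv[:,1]-c["cy"])/f,-np.ones(len(uv))]@P[:3,:3].T
    o=P[:3,3]; return o+d*((z-o[2])/d[:,2])[:,None]
def w2px(n,p,c=None):
    c=c or env.get_calibration(n); f=240/np.tan(np.radians(c["fov_y"]/2)); P=c["pose"]
    q=(np.atleast_2d(p)-P[:3,3])@P[:3,:3]
    return np.c_[c["cx"]-f*q[:,0]/q[:,2],c["cy"]+f*q[:,1]/q[:,2]]
E
python3 - <<'E'
from h import *
im=cv2.imread("pics/scene0.png")
a=cv2.resize(im[285:465,165:335],None,fx=3.2,fy=3.2,interpolation=cv2.INTER_CUBIC)
b=cv2.resize(im[145:215,355:455],None,fx=2.4*1.0,fy=2.4,interpolation=cv2.INTER_CUBIC)
b=b[:, :800-a.shape[1]]
o=np.zeros((576,a.shape[1]+b.shape[1],3),np.uint8);o[:a.shape[0],:a.shape[1]]=a;o[:b.shape[0],a.shape[1]:]=b
cv2.imwrite("pics/crop1.png",o); print(o.shape)
for nm,uv,z in [("green",(187,330),.012),("black",(241,357),.012),("grey",(299,370),.012),("w1",(201,411),.012),("w2",(238,453),.012),("small",(301,427),.01),("speaker",(313,300),.012),("tray",(405,183),.017),("plate",(386,315),.008)]:
    print(nm,px2w("scene",uv,z)[0].round(3), w2px("side",px2w("scene",uv,z)).round(0))
E
```

```text
(576, 784, 3)
green [ 0.383 -0.225  0.012] [[463. 223.]]
black [ 0.475 -0.219  0.012] [[416. 200.]]
grey [ 0.554 -0.192  0.012] [[371. 188.]]
w1 [ 0.48  -0.309  0.012] [[439. 172.]]
w2 [ 0.555 -0.327  0.012] [[411. 151.]]
small [ 0.601 -0.257  0.01 ] [[371. 160.]]
speaker [ 0.506 -0.085  0.012] [[357. 237.]]
tray [0.506 0.212 0.017] [[225. 368.]]
plate [ 0.61  -0.047  0.008] [[296. 221.]]
```

View pics/crop1.png

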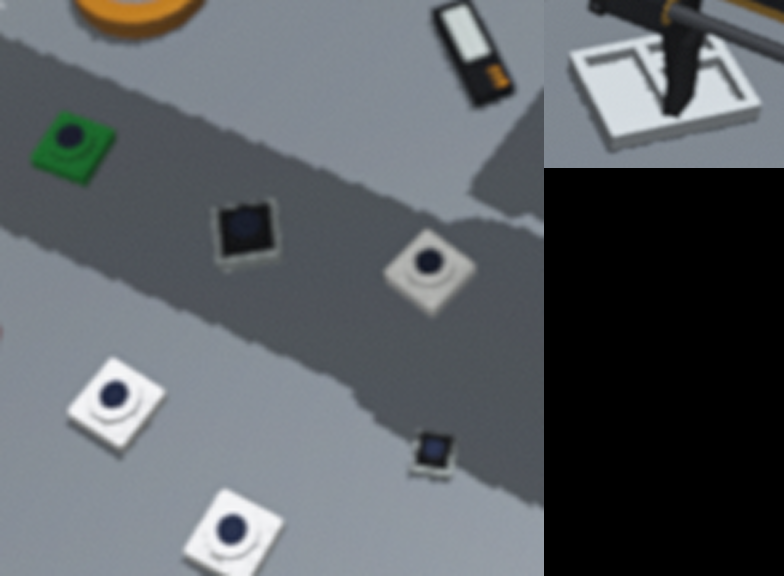

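View pics/side0.png

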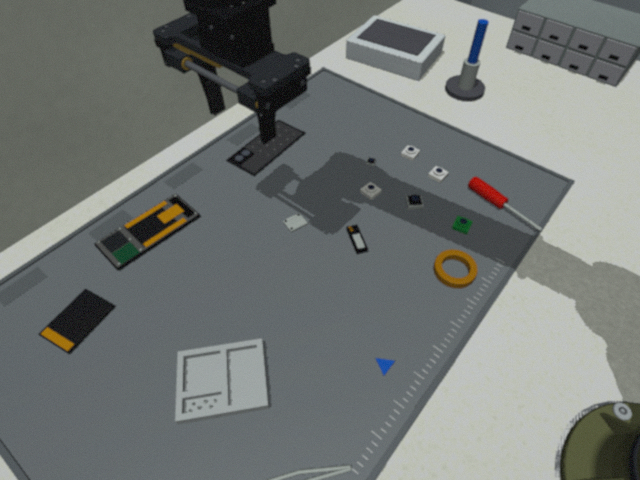

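Crop check: the part at (241,357) has a steel body and a black top, so it is the large camera. The one at (301,427) is the same design but smaller, and the rest are green, white or beige look-alikes. In the side view the tray is at (178–269, 340–420), with the long pocket on the right, the square pocket upper left and the screw strip lower left. Next I'll fit box silhouettes to get the poses.

```bash
cat > fit.py <<'E'
from h import *
from scipy.optimize import minimize
def box(x,y,yaw,L,W,z0,z1):
    c,s=np.cos(yaw),np.sin(yaw)
    q=np.array([[a*L/2,b*W/2] for a in(-1,1) for b in(-1,1)])@np.array([[c,s],[-s,c]])+[x,y]
    return np.r_[np.c_[q,[z0]*4],np.c_[q,[z1]*4]]
def mask(im,uv,r,thr,mode="diff"):
    u,v=map(int,uv);roi=im[v-r:v+r,u-r:u+r].astype(int)
    bg=np.median(np.r_[roi[0],roi[-1],roi[:,0],roi[:,-1]],0)
    d=roi-bg
    m=(np.abs(d).max(2)>thr) if mode=="diff" else ((d.mean(2)>thr) if mode=="bright" else d.mean(2)<-thr)
    n,l,st,ce=cv2.connectedComponentsWithStats(m.astype(np.uint8))
    # nearest largest component
    k=max(range(1,n),key=lambda i:st[i,4]-3*np.hypot(*(ce[i]-r)))
    p=np.argwhere(l==k)[:,::-1]+[u-r,v-r]
    return cv2.convexHull(p.astype(np.float32))
def fit(obs,p0,L,W,z0,z1,yaws):
    def cost(p):
        t=0
        for n,h,c in obs:
            q=cv2.convexHull(w2px(n,box(*p,L,W,z0,z1),c).astype(np.float32))
            a=cv2.intersectConvexConvex(h,q)[0]; t+=1-a/(cv2.contourArea(h)+cv2.contourArea(q)-a)
        return t/len(obs)
    best=min((minimize(cost,[*p0,y],method="Nelder-Mead",options=dict(initial_simplex=np.array([[*p0,y],[p0[0]+.01,p0[1],y],[p0[0],p0[1]+.01,y],[*p0,y+.2]]))) for y in yaws),key=lambda r:r.fun)
    return best.x,best.fun
E
python3 - <<'E'
from fit import *
C={n:env.get_calibration(n) for n in("scene","side")}
I={n:cv2.imread(f"pics/{n}0.png") for n in C}
Y=np.radians(range(-90,90,20))
def go(nm,spec,p0,L,W,z0,z1):
    hs=[(n,mask(I[n],uv,r,t,m),C[n]) for n,uv,r,t,m in spec]
    for o in ([hs] if len(hs)==1 else [hs,hs[:1],hs[1:]]):
        x,f=fit(o,p0,L,W,z0,z1,Y); print(nm,[a[0] for a in o],x[:2].round(4),np.degrees(x[2]).round(1),"err",round(f,3), [cv2.contourArea(a[1]) for a in o])
go("tray",[("side",(224,380),75,25,"bright")],(.506,.212),.116,.094,.003,.017)
go("speaker",[("scene",(313,300),26,22,"diff"),("side",(357,239),24,22,"diff")],(.506,-.085),.056,.020,.003,.012)
go("camera",[("scene",(241,357),16,18,"diff"),("side",(415,200),13,18,"diff")],(.475,-.219),.028,.028,.003,.012)
s=cv2.resize(I["side"][330:430,160:285],None,fx=6,fy=6,interpolation=cv2.INTER_CUBIC);cv2.imwrite("pics/tray.png",s)
E
```

```text
tray ['side'] [0.5048 0.2212] 49.1 err 0.048 [6095.0]
speaker ['scene', 'side'] [ 0.5054 -0.0838] -34.4 err 0.093 [560.5, 378.5]
speaker ['scene'] [ 0.5041 -0.084 ] -33.6 err 0.121 [560.5]
speaker ['side'] [ 0.5061 -0.0841] -34.2 err 0.033 [378.5]
camera ['scene', 'side'] [ 0.4752 -0.2182] 43.5 err 0.354 [374.5, 109.0]
camera ['scene'] [ 0.474 -0.217] -46.5 err 0.132 [374.5]
camera ['side'] [ 0.4829 -0.2272] 24.7 err 0.522 [109.0]
```

View pics/tray.png

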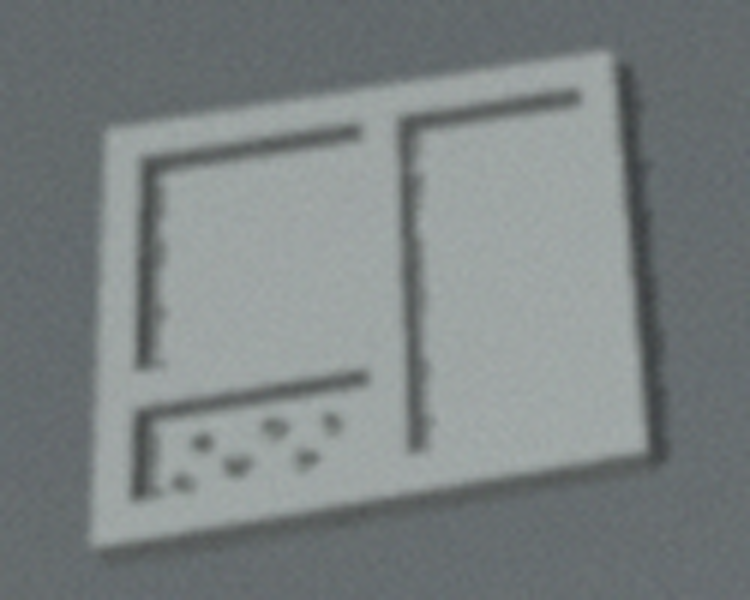

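The tray crop shows corners at crop pixels TL (106,128), TR (610,52), BR (652,455) and BL (92,547). Only the tray body was used for the earlier fit, so I'll refine the tray from its top corners and the camera's yaw from its own corners.

Run:
```python
from fit import *
uv=np.array([(106,128),(610,52),(652,455),(92,547)])/6+[160,330]-.5*(1-1/6)*0
w=px2w("side",uv,.017)[:,:2]; print(w.round(4),[np.linalg.norm(w[i]-w[(i+1)%4]).round(4) for i in range(4)])
m=np.array([(-58,47),(58,47),(58,-47),(-58,-47)])/1000
c=w.mean(0);U,S,Vt=np.linalg.svd((w-c).T@m);R=U@Vt;print("tray",c.round(4),np.linalg.det(R),"x axis deg",np.degrees(np.arctan2(R[1,0],R[0,0])).round(1))
print("square",(c+R@[-.025,.014]).round(4),"long",(c+R@[.029,0]).round(4))
# camera black top corners in scene crop
uv=np.array([(215,208),(272,202),(278,248),(220,258)])/3.2+[165,285]
w=px2w("scene",uv,.012)[:,:2];print("cam",w.mean(0).round(4),[(np.linalg.norm(w[i]-w[(i+1)%4]).round(4),np.degrees(np.arctan2(*(w[(i+1)%4]-w[i])[::-1])).round(1)) for i in range(4)])
```

```text
[[0.5738 0.2369]
 [0.4976 0.1503]
 [0.4255 0.2112]
 [0.5026 0.2983]] [np.float64(0.1154), np.float64(0.0944), np.float64(0.1164), np.float64(0.094)]
tray [0.4999 0.2242] 1.0000000000000007 x axis deg -131.1
square [0.5269 0.2338] long [0.4808 0.2023]
cam [ 0.4757 -0.2175] [(np.float64(0.0248), np.float64(39.4)), (np.float64(0.0231), np.float64(-46.3)), (np.float64(0.0249), np.float64(-136.4)), (np.float64(0.025), np.float64(133.4))]
```

```bash
cat > d.py <<'E'
import sys
from h import *
from scipy.spatial.transform import Rotation as Ro
def d(x,y,z,yaw): # yaw = direction of tool y, deg
    o=env.get_obs();R=Ro.from_euler("xyz",o["tool_rot"],degrees=True)
    c,s=np.cos(np.radians(yaw)),np.sin(np.radians(yaw))
    T=Ro.from_matrix(np.array([[-s,c,0],[c,s,0],[0,0,-1]]).T)
    print("t",o["time_s"],"pos",o["tool_pos"].round(4),"rot",o["tool_rot"].round(1),"shift in tool",R.inv().apply(np.array([x,y,z])-o["tool_pos"]).round(4),"rotvec",(R.inv()*T).as_rotvec().round(4),"F",o["force"].round(1),"w",round(o["grip_width"],4),"gf",round(float(o["grasp_force"]),1),"q7",o["qpos"][6].round(0))
if __name__=="__main__": d(*map(float,sys.argv[1:5]))
E
python3 -m jog '[[-0.0218,-0.0175,0,0,0,0,0.05],[-0.0218,-0.0175,0,0,0,0,0.05],[-0.0218,-0.0175,0,0,0,0,0.05],[-0.0218,-0.0175,0,0,0,0,0.05],[-0.0218,-0.0175,0,0,0,0,0.05],[-0.0218,-0.0175,0,0,0,0,0.05],[-0.0218,-0.0175,0,0,0,0,0.05],[-0.0218,-0.0175,0,0,0,0,0.05],[-0.0218,-0.0175,0,0,0,0,0.05],[-0.0218,-0.0175,0,0,0,0,0.05]]' 10
python3 -m jog '[[0,0,0.015,0,0,-0.1085,0.05],[0,0,0.015,0,0,-0.1085,0.05],[0,0,0.015,0,0,-0.1085,0.05],[0,0,0.015,0,0,-0.1085,0.05],[0,0,0.015,0,0,-0.1085,0.05],[0,0,0.015,0,0,-0.1085,0.05],[0,0,0.015,0,0,-0.1085,0.05],[0,0,0,0,0,0,0.05],[0,0,0,0,0,0,0.05],[0,0,0,0,0,0,0.05]]'
python3 d.py .4755 -.2177 .0065 43.5
python3 - <<'E'
from h import *
cv2.imwrite("pics/w1.png",env.read_camera("wrist"))
c=env.get_calibration("wrist"); print(w2px("wrist",[[.4755,-.2177,.012]],c))
E
```

```text
time_s: 0.98
tool_pos: [0.4738, -0.2189, 0.2223]
tool_rot: [-180.0, -0.0, 90.0]
force: [-0.4, 0.8, 0.0]
grip_width: 0.0503
grasp_force: 0.0
time_s: 1.82
tool_pos: [0.4754, -0.2182, 0.1183]
tool_rot: [180.0, 0.1, 133.4]
force: [0.9, -0.5, 0.3]
grip_width: 0.0504
grasp_force: 0.0
t 1.8167 pos [ 0.4754 -0.2182  0.1183] rot [1.800e+02 1.000e-01 1.334e+02] shift in tool [0.0005 0.0004 0.1118] rotvec [ 0.0004  0.0009 -0.0024] F [ 0.9 -0.5  0.3] w 0.0504 gf 0.0 q7 66.0
[[322.57274949 239.37335381]]
```

View pics/w1.png

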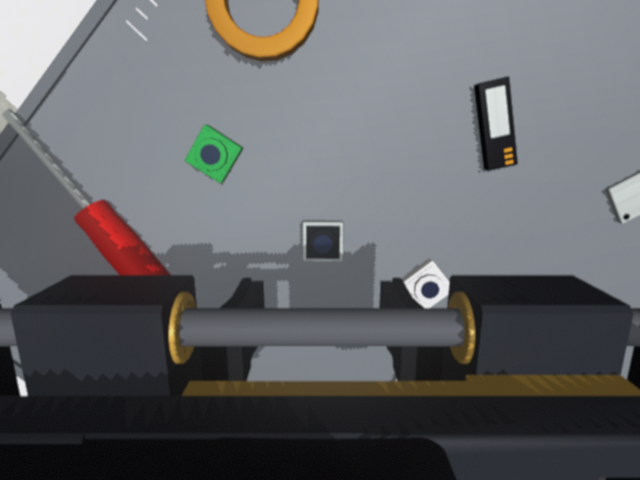

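The wrist view shows the camera square at (323,240), within about 1 px of the prediction (322.6,239.4) and squared up to the fingers. I'll check the speaker in the same picture, then descend and grip.

```bash
python3 - <<'E'
from h import *
w=px2w("wrist",[(475,85),(509,78),(517,163),(484,170)],.012)[:,:2]
print("spk",w.mean(0).round(4),[(np.linalg.norm(w[i]-w[(i+1)%4]).round(4),np.degrees(np.arctan2(*(w[(i+1)%4]-w[i])[::-1])).round(1)) for i in range(4)])
E
python3 -m jog '[[0.0003,0,0.02,0,0,0,0.05],[0,0,0.02,0,0,0,0.05],[0,0,0.02,0,0,0,0.05],[0,0,0.02,0,0,0,0.05],[0,0,0.015,0,0,0,0.05],[0,0,0.01,0,0,0,0.05],[0,0,0.005,0,0,0,0.05],[0,0,0,0,0,0,0.05],[0,0,0,0,0,0,0.05]]'
python3 d.py .4755 -.2177 .0065 43.5
```

```text
spk [ 0.5047 -0.0857] [(np.float64(0.0213), np.float64(54.5)), (np.float64(0.0535), np.float64(-34.3)), (np.float64(0.0218), np.float64(-124.5)), (np.float64(0.0539), np.float64(145.2))]
time_s: 2.62
tool_pos: [0.4756, -0.2181, 0.0084]
tool_rot: [180.0, 0.1, 133.5]
force: [-0.3, -0.2, 1.2]
grip_width: 0.0498
grasp_force: 0.0
t 2.6167 pos [ 0.4756 -0.2181  0.0084] rot [1.800e+02 1.000e-01 1.335e+02] shift in tool [0.0003 0.0002 0.0019] rotvec [ 0.0006  0.0013 -0.0001] F [-0.3 -0.2  1.2] w 0.0498 gf 0.0 q7 66.0
```

```bash
python3 -m jog '[[0,0,0.002,0,0,0,0.05],[0,0,0,0,0,0,0.02],[0,0,0,0,0,0,0.02],[0,0,0,0,0,0,0.02],[0,0,0,0,0,0,0.02],[0,0,0,0,0,0,0.02],[0,0,0,0,0,0,0.02]]' 10
python3 -m jog '[[0,0,-0.005,0,0,0,0.02],[0,0,-0.015,0,0,0,0.02],[0,0,-0.02,0,0,0,0.02],[0,0,-0.02,0,0,0,0.02],[0,0,-0.015,0,0,0,0.02],[0,0,-0.005,0,0,0,0.02],[0,0,0,0,0,0,0.02],[0,0,0,0,0,0,0.02]]'
python3 d.py .5269 .2338 .08 49
python3 - <<'E'
from h import *
im=env.read_camera("side"); p=w2px("side",[.4755,-.2177,.08])[0].astype(int);print(p)
cv2.imwrite("pics/s2.png",cv2.resize(im[p[1]-50:p[1]+50,p[0]-60:p[0]+60],None,fx=5,fy=5,interpolation=cv2.INTER_CUBIC))
E
```

```text
time_s: 3.2
tool_pos: [0.475, -0.2179, 0.0058]
tool_rot: [180.0, 0.0, 133.5]
force: [-1.1, 0.4, 1.2]
grip_width: 0.028
grasp_force: 10.0
time_s: 3.87
tool_pos: [0.4745, -0.2177, 0.0852]
tool_rot: [-180.0, -0.0, 133.5]
force: [0.1, 0.3, -0.3]
grip_width: 0.0279
grasp_force: 10.0
t 3.8667 pos [ 0.4745 -0.2177  0.0852] rot [-180.    -0.   133.5] shift in tool [0.2914 0.3489 0.0052] rotvec [-0.0001 -0.0002 -0.0957] F [ 0.1  0.3 -0.3] w 0.0279 gf 10.0 q7 66.0
[421 172]
```

View pics/s2.png

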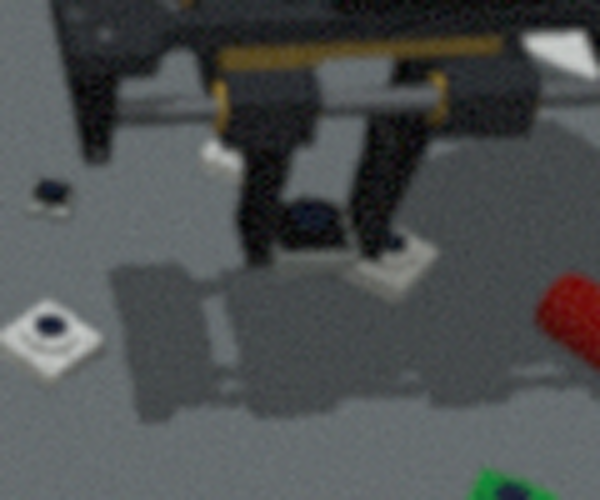

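The side crop shows the camera held level between the fingertips at crop (310,235), with the grip width at 28 mm as it should be. I'll carry it to the tray.

```bash
python3 -m jog '[[0.01,0.012,0,0,0,0,0.02],[0.025,0.03,0,0,0,0,0.02],[0.0275,0.033,0,0,0,0,0.02],[0.0275,0.033,0,0,0,0,0.02],[0.0275,0.033,0,0,0,0,0.02],[0.0275,0.033,0,0,0,0,0.02],[0.0275,0.033,0,0,0,0,0.02],[0.0275,0.033,0,0,0,0,0.02],[0.0275,0.033,0,0,0,0,0.02],[0.025,0.03,0,0,0,0,0.02],[0.02,0.024,0,0,0,0,0.02],[0.015,0.018,0,0,0,0,0.02]]'
python3 -m jog '[[0.005,0.006,0,0,0,-0.048,0.02],[0,0,0,0,0,-0.048,0.02],[0,0,0,0,0,0,0.02],[0,0,0,0,0,0,0.02],[0,0,0,0,0,0,0.02]]'
python3 d.py .5269 .2338 .0195 49
```

```text
time_s: 4.92
tool_pos: [0.5245, 0.2231, 0.084]
tool_rot: [-179.9, -0.1, 133.7]
force: [0.4, 0.4, 0.1]
grip_width: 0.0277
grasp_force: 10.0
time_s: 5.33
tool_pos: [0.5266, 0.2261, 0.0847]
tool_rot: [-179.9, -0.0, 138.9]
force: [0.6, -0.6, 0.9]
grip_width: 0.0279
grasp_force: 10.0
t 5.3333 pos [0.5266 0.2261 0.0847] rot [-179.9   -0.   138.9] shift in tool [0.0048 0.0062 0.0652] rotvec [-0.0015 -0.0004 -0.002 ] F [ 0.6 -0.6  0.9] w 0.0279 gf 10.0 q7 19.0
```

```bash
python3 -m jog '[[0.0024,0.0031,0.01,0,0,0,0.02],[0.0024,0.0031,0.015,0,0,0,0.02],[0,0,0.015,0,0,0,0.02],[0,0,0.01,0,0,0,0.02],[0,0,0.006,0,0,0,0.02],[0,0,0,0,0,0,0.02],[0,0,0,0,0,0,0.02],[0,0,0,0,0,0,0.02]]'
python3 d.py .5269 .2338 .0195 49
python3 - <<'E'
from h import *
c=env.get_calibration("wrist");cv2.imwrite("pics/w2.png",env.read_camera("wrist"))
print(w2px("wrist",[[.5269,.2338,.017],[.4999,.2242,.017],[.5738,.2369,.017]],c).round())
E
```

```text
time_s: 6.0
tool_pos: [0.528, 0.235, 0.0303]
tool_rot: [179.9, 0.0, 139.0]
force: [-0.4, 0.5, 0.8]
grip_width: 0.0278
grasp_force: 10.0
t 6.0 pos [0.528  0.235  0.0303] rot [179.9   0.  139. ] shift in tool [ 0.     -0.0016  0.0108] rotvec [ 0.0012  0.0007 -0.0001] F [-0.4  0.5  0.8] w 0.0278 gf 10.0 q7 17.0
[[319. 289.]
 [265. 260.]
 [388. 353.]]
```

View pics/w2.png

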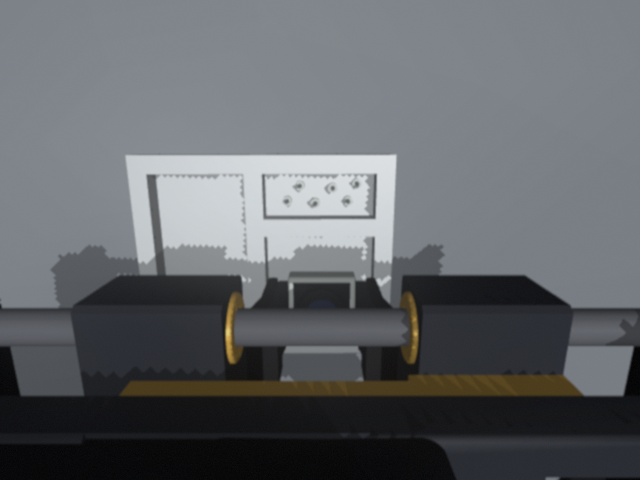

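The wrist view shows the camera (columns 289–356, centre 322) centred over the square pocket (columns 266–374, centre 320), with the screw strip at (320,195). I'll lower until the fingertips are just above the rim, then release.

```bash
python3 -m jog '[[0,-0.001,0.006,0,0,0,0.02],[0,0,0.004,0,0,0,0.02],[0,0,0.0015,0,0,0,0.02],[0,0,0,0,0,0,0.02],[0,0,0,0,0,0,0.02],[0,0,0,0,0,0,0.02]]'
python3 d.py .5269 .2338 .0195 49
```

```text
time_s: 6.55
tool_pos: [0.5268, 0.2341, 0.0182]
tool_rot: [180.0, 0.0, 139.0]
force: [-0.5, 0.5, 0.1]
grip_width: 0.0281
grasp_force: 10.0
t 6.55 pos [0.5268 0.2341 0.0182] rot [180.   0. 139.] shift in tool [-0.0003 -0.0002 -0.0013] rotvec [0.0002 0.0001 0.0003] F [-0.5  0.5  0.1] w 0.0281 gf 10.0 q7 17.0
```

```bash
python3 -m jog '[[0,0,0,0,0,0,0.045],[0,0,0,0,0,0,0.045],[0,0,0,0,0,0,0.045],[0,0,0,0,0,0,0.045],[0,0,-0.01,0,0,0,0.045],[0,0,-0.02,0,0,0,0.045],[0,0,-0.03,0,0,0,0.045],[0,0,-0.02,0,0,0,0.045],[0,0,0,0,0,0,0.045],[0,0,0,0,0,0,0.045]]'
python3 d.py .505 -.0845 .06 55.5
python3 - <<'E'
from h import *
c=env.get_calibration("wrist");cv2.imwrite("pics/w3.png",env.read_camera("wrist"))
print(w2px("wrist",[[.5269,.2338,.016]],c).round())
E
```

```text
time_s: 7.38
tool_pos: [0.5278, 0.2346, 0.1002]
tool_rot: [179.8, 0.1, 139.0]
force: [0.8, 0.2, -0.1]
grip_width: 0.0451
grasp_force: 0.0
t 7.3833 pos [0.5278 0.2346 0.1002] rot [1.798e+02 1.000e-01 1.390e+02] shift in tool [-0.192  -0.256   0.0397] rotvec [ 0.0033  0.0021 -0.1132] F [ 0.8  0.2 -0.1] w 0.0451 gf 0.0 q7 19.0
[[320. 249.]]
```

View pics/w3.png

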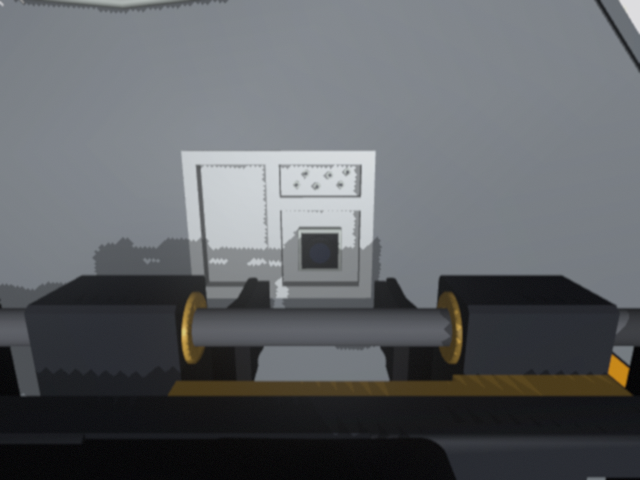

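The camera lies flat and centred in the square pocket at (320,250). Next is the speaker.

```bash
python3 -m jog '[[-0.01,-0.013,0,0,0,0,0.045],[-0.02,-0.027,0,0,0,0,0.045],[-0.022,-0.029,0,0,0,0,0.045],[-0.022,-0.029,0,0,0,0,0.045],[-0.022,-0.029,0,0,0,0,0.045],[-0.022,-0.029,0,0,0,0,0.045],[-0.022,-0.029,0,0,0,0,0.045],[-0.022,-0.029,0,0,0,0,0.045],[-0.018,-0.024,0,0,0,0,0.045],[-0.012,-0.018,0,0,0,0,0.045],[0,0,0,0,0,-0.057,0.045],[0,0,0,0,0,-0.057,0.045]]'
python3 -m jog '[[0,0,0,0,0,0,0.045],[0,0,0,0,0,0,0.045]]'
python3 d.py .505 -.0845 .0065 55.5
python3 - <<'E'
from h import *
c=env.get_calibration("wrist");cv2.imwrite("pics/w4.png",env.read_camera("wrist"))
print(w2px("wrist",[[.505,-.0845,.012]],c).round())
E
```

```text
time_s: 8.43
tool_pos: [0.5021, -0.0872, 0.0966]
tool_rot: [-179.9, -0.1, 145.5]
force: [-0.1, -0.2, -0.4]
grip_width: 0.0454
grasp_force: 0.0
time_s: 8.6
tool_pos: [0.5028, -0.0849, 0.097]
tool_rot: [-179.9, -0.1, 145.5]
force: [0.4, 0.9, -0.1]
grip_width: 0.0447
grasp_force: 0.0
t 8.6 pos [ 0.5028 -0.0849  0.097 ] rot [-1.799e+02 -1.000e-01  1.455e+02] shift in tool [-0.0017  0.0016  0.0905] rotvec [-0.0009 -0.0019 -0.0006] F [ 0.4  0.9 -0.1] w 0.0447 gf 0.0 q7 61.0
[[325. 251.]]
```

View pics/w4.png

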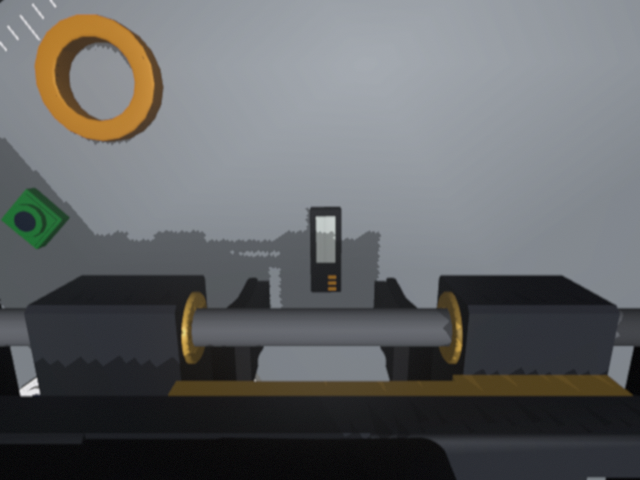

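The wrist view shows the speaker at (326,250) against a prediction of (325,251), aligned with the fingers. I'll descend and grip.

```bash
python3 -m jog '[[-0.0017,0.0016,0.015,0,0,0,0.045],[0,0,0.02,0,0,0,0.045],[0,0,0.02,0,0,0,0.045],[0,0,0.018,0,0,0,0.045],[0,0,0.012,0,0,0,0.045],[0,0,0.005,0,0,0,0.045],[0,0,0,0,0,0,0.045],[0,0,0,0,0,0,0.045]]'
python3 d.py .505 -.0845 .0065 55.5
```

```text
time_s: 9.32
tool_pos: [0.5065, -0.0846, 0.0084]
tool_rot: [180.0, 0.0, 145.5]
force: [0.1, -0.4, -0.4]
grip_width: 0.0449
grasp_force: 0.0
t 9.3167 pos [ 0.5065 -0.0846  0.0084] rot [180.    0.  145.5] shift in tool [ 0.0013 -0.0007  0.0019] rotvec [0.0002 0.0004 0.0009] F [ 0.1 -0.4 -0.4] w 0.0449 gf 0.0 q7 61.0
```

```bash
python3 -m jog '[[0.0005,-0.0005,0.002,0,0,0,0.045],[0,0,0,0,0,0,0.012],[0,0,0,0,0,0,0.012],[0,0,0,0,0,0,0.012],[0,0,0,0,0,0,0.012],[0,0,0,0,0,0,0.012],[0,0,0,0,0,0,0.012]]' 10
python3 -m jog '[[0,0,-0.005,0,0,0,0.012],[0,0,-0.015,0,0,0,0.012],[0,0,-0.02,0,0,0,0.012],[0,0,-0.02,0,0,0,0.012],[0,0,-0.015,0,0,0,0.012],[0,0,-0.005,0,0,0,0.012],[0,0,0,0,0,0,0.012],[0,0,0,0,0,0,0.012]]'
python3 d.py .4808 .2023 .08 49
```

```text
time_s: 9.9
tool_pos: [0.5055, -0.0849, 0.0063]
tool_rot: [180.0, 0.0, 145.5]
force: [-0.2, -0.1, 1.0]
grip_width: 0.0198
grasp_force: 10.0
time_s: 10.57
tool_pos: [0.5051, -0.0848, 0.0857]
tool_rot: [-180.0, -0.0, 145.6]
force: [-0.2, -0.0, -1.0]
grip_width: 0.0196
grasp_force: 10.0
t 10.5667 pos [ 0.5051 -0.0848  0.0857] rot [-180.    -0.   145.6] shift in tool [0.1824 0.223  0.0057] rotvec [-2.000e-04 -1.000e-04  1.143e-01] F [-0.2 -0.  -1. ] w 0.0196 gf 10.0 q7 61.0
```

Gripped at 19.6 mm, which matches the speaker's 20 mm width. I'll carry it to the long pocket.

```bash
python3 -m jog '[[0.01,0.012,0,0,0,0,0.012],[0.018,0.022,0,0,0,0,0.012],[0.022,0.027,0,0,0,0,0.012],[0.022,0.027,0,0,0,0,0.012],[0.022,0.027,0,0,0,0,0.012],[0.022,0.027,0,0,0,0,0.012],[0.022,0.027,0,0,0,0,0.012],[0.02,0.025,0,0,0,0,0.012],[0.016,0.019,0,0,0,0,0.012],[0.0084,0.01,0,0,0,0,0.012],[0,0,0,0,0,0.057,0.012],[0,0,0,0,0,0.057,0.012]]'
python3 -m jog '[[0,0,0,0,0,0,0.012],[0,0,0,0,0,0,0.012],[0,0,0,0,0,0,0.012]]'
python3 d.py .4808 .2023 .0185 49
```

```text
time_s: 11.57
tool_pos: [0.4795, 0.2034, 0.0843]
tool_rot: [-179.9, -0.1, 139.0]
force: [0.5, 0.4, -0.8]
grip_width: 0.02
grasp_force: 10.0
time_s: 11.82
tool_pos: [0.4806, 0.2018, 0.0853]
tool_rot: [-179.9, -0.0, 139.1]
force: [0.5, -0.4, -0.2]
grip_width: 0.0199
grasp_force: 10.0
t 11.8167 pos [0.4806 0.2018 0.0853] rot [-179.9   -0.   139.1] shift in tool [0.0001 0.0006 0.0668] rotvec [-0.0012 -0.0007  0.0013] F [ 0.5 -0.4 -0.2] w 0.0199 gf 10.0 q7 20.0
```

```bash
python3 -m jog '[[0,0,0.015,0,0,0,0.012],[0,0,0.02,0,0,0,0.012],[0,0,0.018,0,0,0,0.012],[0,0,0.008,0,0,0,0.012],[0,0,0.004,0,0,0,0.012],[0,0,0,0,0,0,0.012],[0,0,0,0,0,0,0.012],[0,0,0,0,0,0,0.012]]'
python3 d.py .4808 .2023 .0185 49
```

```text
time_s: 12.48
tool_pos: [0.482, 0.2026, 0.0221]
tool_rot: [179.9, 0.1, 139.0]
force: [-0.1, -0.5, -0.3]
grip_width: 0.02
grasp_force: 10.0
t 12.4833 pos [0.482  0.2026 0.0221] rot [1.799e+02 1.000e-01 1.390e+02] shift in tool [ 0.0007 -0.001   0.0036] rotvec [0.0017 0.001  0.0004] F [-0.1 -0.5 -0.3] w 0.02 gf 10.0 q7 19.0
```

```bash
python3 -m jog '[[0,0,0.003,0,0,0,0.012],[0,0,0,0,0,0,0.012],[0,0,0,0,0,0,0.012],[0,0,0,0,0,0,0.034],[0,0,0,0,0,0,0.034],[0,0,0,0,0,0,0.034],[0,0,0,0,0,0,0.034],[0,0,0,0,0,0,0.034]]'
python3 -m jog '[[0,0,-0.01,0,0,0,0.034],[0,0,-0.02,0,0,0,0.034],[0,0,-0.03,0,0,0,0.034],[0,0,-0.03,0,0,0,0.034],[0,0,-0.02,0,0,0,0.034],[0,0,0,0,0,0,0.034],[0,0,0,0,0,0,0.034],[0,0,0,0,0,0,0.034]]'
python3 - <<'E'
from h import *
c=env.get_calibration("wrist");a=env.read_camera("wrist")
s=cv2.resize(env.read_camera("side")[330:430,160:285],(400,320),interpolation=cv2.INTER_CUBIC)
b=a[60:380,100:500]
cv2.imwrite("pics/end.png",np.hstack([b,s]))
print(w2px("wrist",[[.5269,.2338,.016],[.4808,.2023,.016]],c).round()-[100,60])
E
```

```text
time_s: 13.15
tool_pos: [0.4811, 0.2022, 0.0181]
tool_rot: [180.0, 0.0, 139.0]
force: [-0.9, -0.0, 0.3]
grip_width: 0.0336
grasp_force: 0.0
time_s: 13.82
tool_pos: [0.4807, 0.202, 0.1278]
tool_rot: [-180.0, -0.0, 139.0]
force: [-0.9, 0.0, -0.7]
grip_width: 0.0339
grasp_force: 0.0
[[299. 198.]
 [223. 179.]]
```

View pics/end.png

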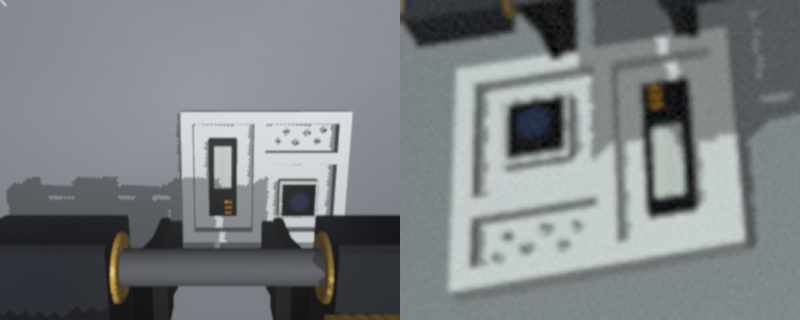

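Both parts lie flat and centred: the speaker in the long pocket at (223,178) and the camera in the square pocket at (299,200). The gripper is clear of everything, so I'm handing in.

```bash
python3 -c "
from cell import env
print(env.sign_off())"
```

```text
the job is handed in; nothing more can be done
None
```

The job is handed in at about 14 s on the robot's clock: the last pictures show the camera flat in the square pocket and the loudspeaker flat in the long pocket, each let go about 1 cm above the floor with the gripper clear, but sign-off returned no verdict.

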